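Open the louvred filter cover by its hidden thumb notch

TASK

The louvred cover of the air filter in the cabinet door has to be opened so that its filter mat can be fitted; its release is a thumb notch hidden somewhere along the ribbed rim on the robot's side. Start with the fingertip on top of the rim at either end, run it gently along the rim until it finds the notch, then press down inside the notch until the cover springs ajar by itself, and move clear. Do not grip or lift the cover, and leave the tools and parts lying on the door where they are.

Things in the scene. Friction and masses are not known exactly. Their poses are not given: they have to be found in the camera images.
- rim_mid (a point): Middle of the filter frame's rim on the robot's side, on its flat top. x points level across the rim to the louvred cover, y along the rim to the robot's left, z up. The rim is straight and level, 38 mm wide (x -19 to +19), 323 mm long (y -161 to +161), 30 mm high above the door; the fine ribs across it are only drawn on. The cover begins at x = +20.5, its edge 5 mm lower than the rim.
- rim_left (a point): The rim's end at the robot's left: on its flat top, half-way across, 161 mm from rim_mid. Same axes.
- rim_right (a point): The rim's end at the robot's right: on its flat top, half-way across, 161 mm from rim_mid. Same axes.
- door: Light grey cabinet door, 580 by 820 mm, lying flat on two battens, with the light grey square plastic filter (323 by 323 mm) in it. Origin under its middle, on the bench; its painted skin lies 62 mm above the bench, the rim's top 92 mm.
- tab (a joint): How far the release tab, the floor of the thumb notch, is pressed down (m): 0 at rest, 0.006 fully down; spring 1.5 N at first, 5 N fully down. The cover is let go at about 0.0045. The notch is a 44 mm long gap across the whole rim (closed fingertips fit in), its middle somewhere between 66 mm left and 66 mm right of rim_mid, other each time; tab top 10 mm below the rim top.
- cover (a joint): Opening angle of the louvred cover (254 by 262 mm, hinged along its edge away from the robot) in rad: 0 shut and latched. Once let go, its spring raises the edge beside the rim by about 50 mm (0.2 rad) within a second and it stays there.
- screwdriver: Screwdriver lying on the door, left of the filter. Origin under its middle, x along its shaft to the tip.
- contactor: Black contactor block, 80 by 45 mm and 84 mm high, on the door right of the filter. Origin at the centre of its underside.
- bin: Small blue parts bin, 130 by 100 mm and 60 mm high (80 mm at one end), on the door right of the filter. Origin at the centre of its underside.
- tape: Roll of black tape, 90 mm across and 19 mm high, lying on the door left of the filter. Origin at the centre of its underside.

How it is judged:
By the outcome, as a careful person would: the job done as asked, in the order asked, and still so for the second after the job is handed in, with the robot touching nothing.
It also fails if it takes over 64 s, if anything falls off the work surface, if the arm or the gripper's body presses on something with over 40 N, if the wrist force passes 120 N, or if a joint passes its speed limit or range.

ROBOT

A 7-joint arm with a two-finger parallel gripper is mounted at the origin on the work surface. World frame = base frame: x ahead of the robot, y to its left, z up, the work surface at z = 0. Lengths are in m, angles in rad, forces in N, time in s.
With the tool pointing down it reaches from about 0.4 to 0.85 m from the base axis. Payload 4.5 kg.
Tool frame: the origin (TCP) lies midway between the tips of the shut fingers; the grasp point (between the pads) lies 19 mm behind it; z points along the fingers, y is the line along which they close (so a half turn about z gives the same grasp; the last joint's range is limited). The gripper opens to 88 mm and grips with 3 to 60 N. Pads are 18 mm wide; open, the fingers measure 123 mm over their backs; the gripper's body (75 mm by 187 mm) begins 45 mm behind the grasp point.
Start: joints at [1.342, 0.689, -0.195, 1.565, 0.157, 0.902, -0.215], TCP at [0.162, -0.604, 0.239] pointing down, gripper open.
Joint ranges: [-3.01, 3.01], [-0.46, 2.08], [-1.47, 1.51], [0.13, 2.56], [-1, 4.14], [0.04, 2.09], [-2.66, 2.66]. Speed limits (rad/s): [2.57, 2.57, 3.14, 3.14, 3.14, 3.14, 3.14].

INTERFACE

Orientations are given as a unit quaternion [x, y, z, w].
In Python, from plant import r, eyes, finish_job gives the robot as it stands. The module is installed in compiled form; this text tells all that it offers.
- The arm moves only by the tool move_arm, never from a script. Its argument "motion" is a list of rows, each a list of 7 numbers: the shift along the tool's x, y, z in mm, then the turn, a rotation vector about the tool's x, y, z in degrees, then the closure, from 0 (fully open) to 1 (shut). A call has 1 to 5 rows; each row is the pose to reach, as a shift and turn from the pose commanded when the call began, along the tool's axes at that moment; what a row does not reach only later rows make up. A row lasts 1/8 s, in which the tool goes at most 62.5 mm and 10.7 degrees, less where a joint would pass 70% of its speed; a pose out of reach is approached as far as the arm can. A call with a gripper value outside its range is refused whole. The fingers move at their own pace and stop on an object; "newtons" is the grip in N (left out, the last holds). Time passes only in rows, so rows that repeat a pose let the fingers close. It gives the time, the measured TCP pose, the force, the opening and the grip force at its end, in the units of the state.
- r.get_state(): the state, without advancing time (a new reading comes with each control period).
- eyes.snapshot(name): name is "scene" or "top"; returns a dict with "frame" (384x512x3 uint8, red, green, blue), "z_map" (384x512 float32, m along the optical axis (not along the pixel's ray), 0 where there is no reading), "intrinsics" (3x3 intrinsics, pixels), "dist" ([k1, k2, p1, p2, k3] as OpenCV has them; the pictures are not rectified), "world_to_cam" (4x4, takes a point from world to camera coordinates). Camera axes: x right, y down, z forward; pixel columns grow to the right and rows downward; lengths in m; the calibration is good to about 2 mm. A picture is of the moment at which its call begins.
- finish_job(): hands the job in; it is judged then, once.
The state is a dict: "clock": time; "q": joint angles; "qd": joint speeds; "joint_torque": joint torques, N m; "tool_pos": TCP position; "eef_rot": TCP orientation; "contact_force": force on the tool from outside, world axes, zero at the start; "moment": the same for the moment, N m; "opening": opening from 0.0 (shut) to 1.0 (fully open); "finger_force": force on a finger pad.
Only numpy, scipy, OpenCV 4.12 (cv2) and the standard library are available. Lean on these libraries where they do the work, as an engineer would, in place of code of your own. Each camera call takes 0.05 s, during which the arm holds its last target. There are 200 camera calls.

## Working session

There is one attempt and no reset: what is moved stays moved. The work goes in short steps, Python scripts to look and compute and a tool call to move; the robot and the scene stay as the last step left them, time stands still between calls to the robot, and variables do not carry over. Pictures are saved under pics/ and viewed, at most 10 in all, crops included, and the job is handed in when it is done.

Besides the shell and the picture viewer there is one more tool, called after ">>>" as a command line: name --pt "numbers of a row" for each row, then --argument value for the rest. move_arm: Moves the arm, as the interface text tells. Its arguments: {"type":"object","properties":{"motion":{"type":"array","items":{"type":"array","items":{"type":"number"}}},"newtons":{"type":"number"}},"required":["motion"]}

```bash
mkdir -p pics; cat > h.py <<'E'
import numpy as np,cv2
from plant import r,eyes,finish_job
from scipy.spatial.transform import Rotation as R
def snap(n,f):
    s=eyes.snapshot(n); cv2.imwrite('pics/'+f+'.png',s['frame'][:,:,::-1]); np.savez(f,**{k:np.array(v) for k,v in s.items()}); return s
def world(s,u,v,z=None):
    K,d,T=s['intrinsics'],s['dist'],s['world_to_cam']
    p=cv2.undistortPoints(np.array([[[u,v]]],float),K,d)[0,0]
    ray=np.array([p[0],p[1],1.]); Rt=T[:3,:3].T; o=-Rt@T[:3,3]; g=Rt@ray
    if z is None: return o+g*s['z_map'][int(round(v)),int(round(u))]
    return o+g*(z-o[2])/g[2]
def to_tool(p):
    s=r.get_state(); return R.from_quat(s['eef_rot']).inv().apply(np.array(p)-s['tool_pos'])*1000
E
python3 - <<'E'
from h import *
a=snap('top','top1'); b=snap('scene','sc1')
i=np.hstack([a['frame'],b['frame']])[:,:,::-1]
cv2.imwrite('pics/t.png',cv2.resize(a['frame'][:,:,::-1],(800,600)))
s=r.get_state(); print(s); print(R.from_quat(s['eef_rot']).as_matrix().round(3))
E
```

```text
{'clock': 0.1, 'q': array([ 1.34179352,  0.68987875, -0.19450994,  1.5662246 ,  0.1572847 ,
        0.90246348, -0.21507059]), 'qd': array([ 0.00031631, -0.0022516 , -0.0009803 , -0.00180161,  0.00041802,
       -0.00133954,  0.0003826 ]), 'joint_torque': array([-3.59161844e-03, -5.28503752e+01, -1.27141077e+00, -1.53838241e+01,
       -5.24935091e-02,  1.97641850e-03,  2.35792135e-05]), 'tool_pos': array([ 0.16218386, -0.60302261,  0.2380074 ]), 'eef_rot': array([ 9.91373270e-01,  1.31066432e-01, -1.56710289e-04, -7.77562235e-04]), 'contact_force': array([-0.35114891, -0.32206823,  0.71965952]), 'moment': array([-5.63515379e-02, -9.33688137e-05, -5.22404176e-02]), 'finger_force': 0.0, 'opening': 0.9986312460611722}
[[ 0.966  0.26  -0.001]
 [ 0.26  -0.966  0.002]
 [-0.    -0.002 -1.   ]]
```

View pics/t.png

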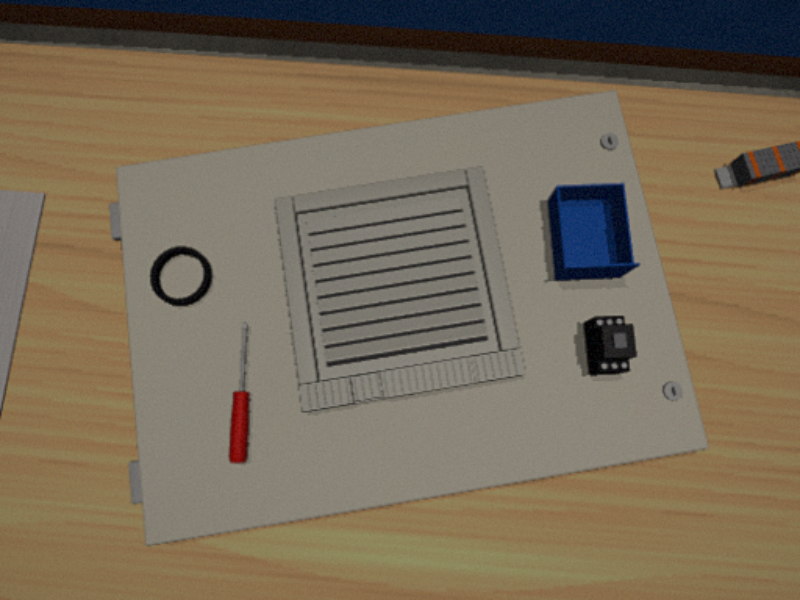

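View pics/sc1.png

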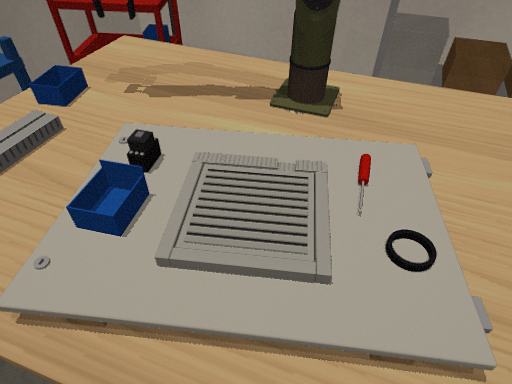

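The top view shows the ribbed rim with corners at about (300,385), (520,348), (524,373) and (304,411) in the 800-px picture. There is a notch-like gap near (367,390), left of the middle, and the scene view has a matching gap near (290,162). The screwdriver and tape lie left of the filter, and the bin and contactor right of it.

```bash
python3 - <<'E'
from h import *
s=dict(np.load('top1.npz'))
g=cv2.resize(s['frame'][210:275,180:345],None,fx=4.8,fy=4.8,interpolation=cv2.INTER_CUBIC)[:,:,::-1]
cv2.imwrite('pics/crop.png',g)
C=[np.array(c)*.64 for c in [(300,385),(520,348),(524,373),(304,411)]]
P=[world(s,*c,z=.092) for c in C]
for p in P: print(p.round(4))
L=(P[0]+P[3])/2;Rr=(P[1]+P[2])/2;m=(L+Rr)/2
print('L',L,'R',Rr,'len',np.linalg.norm(L-Rr),'w',np.linalg.norm(P[0]-P[3]))
y=(L-Rr)/np.linalg.norm(L-Rr); print('yaw deg',np.degrees(np.arctan2(-y[0],y[1])))
# height along rim from depth
x=np.array([y[1],-y[0],0])
T,K=s['world_to_cam'],s['intrinsics']
for t in np.arange(-170,171,10):
  o=[]
  for w in (-8,0,8):
    q=m+y*t/1000+x*w/1000
    uv=cv2.projectPoints(q,cv2.Rodrigues(T[:3,:3])[0],T[:3,3],K,s['dist'])[0][0,0]
    o.append(round(world(s,*uv)[2]*1000))
  print(t,o,end=' ')
E
```

```text
[0.4911 0.1684 0.092 ]
[ 0.5682 -0.1414  0.092 ]
[ 0.5329 -0.1485  0.092 ]
[0.4554 0.1588 0.092 ]
L [0.47325367 0.16361587 0.092     ] R [ 0.55054869 -0.14491194  0.092     ] len 0.3180627728798252 w 0.03700580632156888
yaw deg 14.064742755479465
-170 [61, 59, 62] -160 [64, 90, 59] -150 [92, 94, 90] -140 [96, 95, 93] -130 [92, 92, 90] -120 [91, 92, 90] -110 [91, 92, 91] -100 [90, 91, 93] -90 [91, 92, 94] -80 [92, 90, 92] -70 [93, 91, 90] -60 [93, 92, 92] -50 [95, 90, 90] -40 [92, 92, 91] -30 [94, 91, 91] -20 [89, 94, 92] -10 [93, 89, 91] 0 [92, 91, 93] 10 [90, 92, 92] 20 [90, 91, 91] 30 [89, 92, 93] 40 [91, 90, 92] 50 [82, 81, 82] 60 [83, 81, 83] 70 [82, 81, 79] 80 [84, 82, 82] 90 [92, 91, 90] 100 [92, 91, 93] 110 [94, 92, 91] 120 [91, 95, 93] 130 [90, 90, 92] 140 [91, 91, 92] 150 [93, 92, 92] 160 [91, 91, 90] 170 [62, 62, 63]
```

View pics/crop.png

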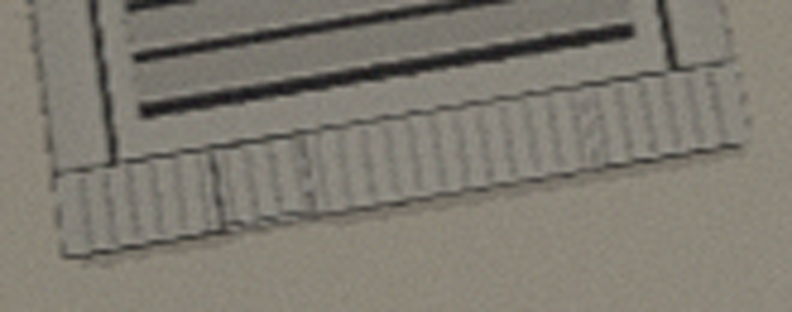

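The notch sits at about t = +65 mm along the rim, where the depth reads about 82 mm against 92 mm elsewhere. That matches the tab 10 mm below the rim top, and rim length and width also check out (318 by 37 mm). I'll start at the left end. The tool's y already lies along the rim, so I'll lean the gripper back about 20° to clear the rising cover.

>>> move_arm --pt "50 -34 0 0 0 0 1" --pt "100 -68 0 0 0 0 1" --pt "150 -102 0 0 0 0 1" --pt "200 -136 0 0 0 0 1" --pt "250 -170 0 0 0 0 1" --newtons 10

```text
clock: 0.72
tool_pos: [0.3606, -0.3728, 0.2386]
eef_rot: [0.991, 0.131, -0.0, -0.0]
contact_force: [0.4, -0.7, 0.6]
opening: 0.455
finger_force: 0.0
```

>>> move_arm --pt "30 -50 0 0 0 0 1" --pt "60 -100 0 0 0 0 1" --pt "90 -150 0 0 0 0 1" --pt "120 -200 0 0 0 0 1" --pt "150 -250 0 0 0 0 1"

```text
clock: 1.35
tool_pos: [0.4398, -0.0923, 0.2386]
eef_rot: [0.991, 0.131, -0.0, 0.0]
contact_force: [1.1, 0.3, 1.1]
opening: 0.003
finger_force: 0.0
```

>>> move_arm --pt "22 -50 0 0 0 0 1" --pt "45 -100 0 0 0 0 1" --pt "70 -150 0 0 0 0 1" --pt "90 -200 0 0 0 0 1" --pt "100 -226 0 0 0 0 1"

```text
clock: 1.98
tool_pos: [0.4771, 0.1539, 0.2385]
eef_rot: [0.991, 0.133, 0.0, -0.001]
contact_force: [0.5, -0.0, -0.3]
opening: 0.007
finger_force: 0.0
```

>>> move_arm --pt "0 0 0 0 7 1 1" --pt "0 0 0 0 14 1 1" --pt "0 0 0 0 20 1 1" --pt "0 0 0 0 20 1 1"

```text
clock: 2.48
tool_pos: [0.4749, 0.1494, 0.2379]
eef_rot: [0.978, 0.121, 0.17, -0.022]
contact_force: [-0.0, -0.1, 0.6]
opening: 0.005
finger_force: 0.0
```

```bash
cat >> h.py <<'E'
M=np.array([0.5119,0.00935,0.092]);YR=np.array([-.243,.970,0]);XR=np.array([.970,.243,0])
def rep():
    s=r.get_state(); p=s['tool_pos']; d=p-M
    print('t',s['clock'],'rim x y z mm',(d@XR*1000).round(1),(d@YR*1000).round(1),(d[2]*1000).round(1),'F',s['contact_force'].round(2),'op',s['opening'])
    Q=R.from_quat(s['eef_rot']).as_matrix(); print('tool axes in rim',(np.array([XR,YR,[0,0,1]])@Q).round(3).tolist(),'q',s['q'].round(2))
E
python3 -c "
from h import *
rep()"
```

```text
t 2.475 rim x y z mm -1.8 144.9 145.9 F [-0.03 -0.1   0.64] op 0.004854961359185496
tool axes in rim [[0.941, 0.001, 0.338], [0.001, -1.0, 0.002], [0.338, -0.001, -0.941]] q [-0.5   0.44  0.09  2.27  0.21  0.1  -1.95]
```

q6 is near its limit at a 20° lean, and lowering would use up what is left. An 8° lean still clears the cover, so I'll reduce the tilt before going down.

>>> move_arm --pt "0 0 0 0 -6 0 1" --pt "0 0 0 0 -12 0 1" --pt "0 0 0 0 -12 0 1"

```text
clock: 2.85
tool_pos: [0.4804, 0.151, 0.2394]
eef_rot: [0.99, 0.121, 0.071, -0.011]
contact_force: [0.4, 0.8, -0.3]
opening: 0.005
finger_force: 0.0
```

>>> move_arm --pt "-5 0 30 0 0 0 1" --pt "-10 0 60 0 0 0 1" --pt "-15 0 90 0 0 0 1" --pt "-22 0 125 0 0 0 1" --pt "-22 0 125 0 0 0 1"

```text
clock: 3.48
tool_pos: [0.471, 0.1489, 0.1101]
eef_rot: [0.99, 0.123, 0.067, -0.009]
contact_force: [0.4, -0.6, -0.2]
opening: 0.005
finger_force: 0.0
```

```bash
python3 -c "
from h import *
rep(); s=snap('scene','sc2'); cv2.imwrite('pics/c2.png',cv2.resize(s['frame'][80:260,150:390,::-1],None,fx=3.3,fy=3.3))"
```

```text
t 3.475 rim x y z mm -5.8 145.3 18.1 F [ 0.42 -0.64 -0.15] op 0.004681787049418978
tool axes in rim [[0.991, 0.001, 0.134], [0.001, -1.0, 0.002], [0.134, -0.002, -0.991]] q [-0.41  0.72  0.    2.2   0.22  0.09 -1.95]
```

View pics/c2.png

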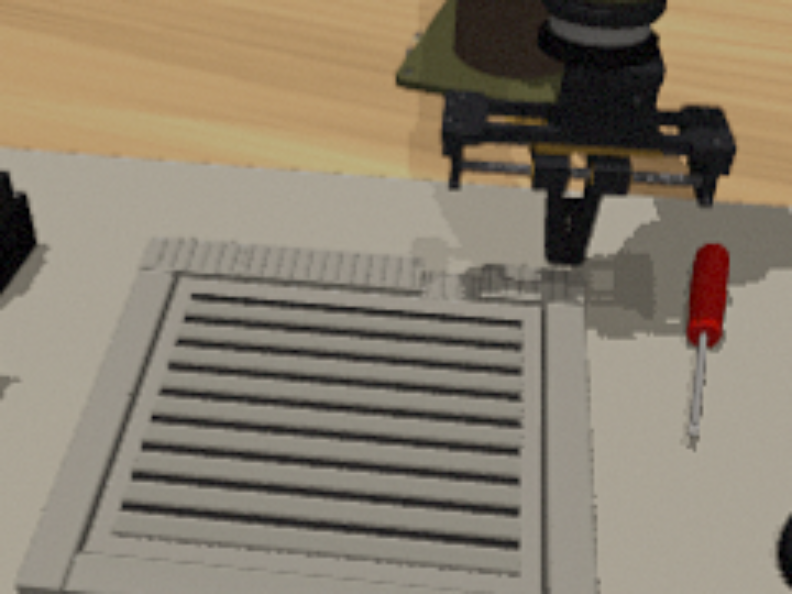

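The closed tip (crop about (567,262)) is above the left end of the rim, clear of the screwdriver. The notch gap shows near (450,285). I'll take 3° off the lean for q6 margin, then touch down gently.

>>> move_arm --pt "-2 0 6 0 -3 0 1" --pt "-4 0 12 0 -3 0 1" --pt "-4 0 14 0 -3 0 1" --pt "-4 0 15 0 -3 0 1"

```text
clock: 4.03
tool_pos: [0.471, 0.149, 0.0968]
eef_rot: [0.992, 0.122, 0.043, -0.007]
contact_force: [0.1, 0.8, 0.2]
opening: 0.011
finger_force: 0.0
```

>>> move_arm --pt "0 0 0.5 0 0 0 1" --pt "0 0 1 0 0 0 1" --pt "0 0 1 0 0 0 1"

```text
clock: 4.4
tool_pos: [0.4713, 0.1491, 0.0955]
eef_rot: [0.992, 0.122, 0.043, -0.007]
contact_force: [0.5, -0.5, -0.0]
opening: 0.007
finger_force: 0.0
```

```bash
python3 -c "
from h import *
rep()"
```

```text
t 4.4 rim x y z mm -5.4 145.4 3.5 F [ 0.47 -0.48 -0.04] op 0.006672167951926638
tool axes in rim [[0.996, 0.0, 0.087], [0.0, -1.0, 0.003], [0.087, -0.003, -0.996]] q [-0.39  0.76 -0.03  2.16  0.22  0.14 -1.95]
```

>>> move_arm --pt "-1 0 0.5 0 0 0 1" --pt "-1 0 1 0 0 0 1" --pt "-1 0 1.5 0 0 0 1" --pt "-1 0 2 0 0 0 1" --pt "-1 0 2 0 0 0 1"

```text
clock: 5.03
tool_pos: [0.4705, 0.1489, 0.0933]
eef_rot: [0.992, 0.122, 0.043, -0.007]
contact_force: [0.1, -0.2, 0.9]
opening: 0.003
finger_force: 0.1
```

>>> move_arm --pt "0 0 0.5 0 0 0 1" --pt "0 0 1 0 0 0 1" --pt "0 0 1 0 0 0 1"

```text
clock: 5.4
tool_pos: [0.4706, 0.1489, 0.093]
eef_rot: [0.992, 0.122, 0.043, -0.007]
contact_force: [-2.0, 0.0, 8.3]
opening: 0.004
finger_force: 4.3
```

Contact at the left end reads 8 N. I'll ease off to 3–4 N and slide right.

>>> move_arm --pt "0 0 -0.5 0 0 0 1" --pt "0 0 -0.5 0 0 0 1"

```text
clock: 5.65
tool_pos: [0.4706, 0.1489, 0.0931]
eef_rot: [0.992, 0.122, 0.043, -0.007]
contact_force: [-1.3, -0.1, 5.7]
opening: 0.008
finger_force: 2.7
```

>>> move_arm --pt "0 4 0 0 0 0 1" --pt "0 8 0 0 0 0 1" --pt "0 12 0 0 0 0 1" --pt "0 16 0 0 0 0 1" --pt "0 20 0 0 0 0 1"

```text
clock: 6.28
tool_pos: [0.4761, 0.1306, 0.0931]
eef_rot: [0.991, 0.123, 0.044, -0.008]
contact_force: [-0.2, 3.5, 6.1]
opening: 0.004
finger_force: 2.8
```

```bash
python3 -c "
from h import *
rep()"
```

```text
t 6.275 rim x y z mm -5.3 126.3 1.1 F [-0.17  3.48  6.09] op 0.004233842206691657
tool axes in rim [[0.996, 0.001, 0.089], [0.001, -1.0, 0.005], [0.089, -0.004, -0.996]] q [-0.34  0.76 -0.03  2.16  0.23  0.13 -1.92]
```

>>> move_arm --pt "0 6 -0.1 0 0 0 1" --pt "0 12 -0.1 0 0 0 1" --pt "0 18 -0.1 0 0 0 1" --pt "0 24 0 0 0 0 1" --pt "0 30 0 0 0 0 1"

```text
clock: 6.9
tool_pos: [0.4833, 0.1014, 0.0931]
eef_rot: [0.991, 0.123, 0.044, -0.008]
contact_force: [-0.9, 4.2, 6.7]
opening: 0.006
finger_force: 3.1
```

>>> move_arm --pt "0 4 0 0 0 0 1" --pt "0 8 0 0 0 0 1" --pt "0 12 0 0 0 0 1" --pt "0 16 0 0 0 0 1"

```text
clock: 7.4
tool_pos: [0.4867, 0.0843, 0.0926]
eef_rot: [0.992, 0.122, 0.043, -0.007]
contact_force: [0.2, 0.9, -0.1]
opening: 0.008
finger_force: 0.0
```

>>> move_arm --pt "0 2 0 0 0 0 1" --pt "0 4 0 0 0 0 1" --pt "0 6 0 0 0 0 1"

```text
clock: 7.78
tool_pos: [0.4879, 0.0786, 0.0925]
eef_rot: [0.992, 0.122, 0.043, -0.007]
contact_force: [0.1, -0.8, -0.9]
opening: 0.004
finger_force: 0.0
```

```bash
python3 -c "
from h import *
rep()"
```

```text
t 7.775 rim x y z mm -6.5 73.0 0.5 F [ 0.1  -0.76 -0.87] op 0.004416451747423134
tool axes in rim [[0.996, -0.0, 0.086], [-0.0, -1.0, 0.003], [0.086, -0.003, -0.996]] q [-0.22  0.76 -0.06  2.16  0.28  0.14 -1.86]
```

The support vanished at about t = 79 mm, so the tip is over the notch, as the camera predicted. I'll centre it and go down.

>>> move_arm --pt "0 3 0 0 0 0 1" --pt "0 6 0 0 0 0 1" --pt "0 7 0 0 0 0 1" --pt "0 7 2 0 0 0 1" --pt "0 7 4 0 0 0 1"

```text
clock: 8.4
tool_pos: [0.4901, 0.0725, 0.0885]
eef_rot: [0.992, 0.122, 0.043, -0.007]
contact_force: [0.0, 0.0, -0.5]
opening: 0.009
finger_force: 0.0
```

>>> move_arm --pt "0 0 1.5 0 0 0 1" --pt "0 0 3 0 0 0 1" --pt "0 0 4.5 0 0 0 1" --pt "0 0 4.5 0 0 0 1"

```text
clock: 8.9
tool_pos: [0.4904, 0.0725, 0.084]
eef_rot: [0.992, 0.122, 0.043, -0.007]
contact_force: [0.3, -0.7, 0.6]
opening: 0.004
finger_force: 0.0
```

```bash
python3 -c "
from h import *
rep()"
```

```text
t 8.9 rim x y z mm -5.5 66.5 -8.0 F [ 0.32 -0.68  0.57] op 0.003745906154487646
tool axes in rim [[0.996, 0.0, 0.087], [0.0, -1.0, 0.003], [0.087, -0.003, -0.996]] q [-0.2   0.78 -0.05  2.16  0.29  0.12 -1.85]
```

>>> move_arm --pt "0 0 1 0 0 0 1" --pt "0 0 2 0 0 0 1" --pt "0 0 3 0 0 0 1" --pt "0 0 4 0 0 0 1" --pt "0 0 4 0 0 0 1"

```text
clock: 9.52
tool_pos: [0.4907, 0.0725, 0.0802]
eef_rot: [0.992, 0.122, 0.043, -0.007]
contact_force: [-1.2, -0.6, 3.6]
opening: 0.004
finger_force: 2.0
```

>>> move_arm --pt "0 0 1 0 0 0 1" --pt "0 0 2 0 0 0 1" --pt "0 0 2.5 0 0 0 1"

```text
clock: 9.9
tool_pos: [0.4907, 0.0725, 0.0775]
eef_rot: [0.992, 0.122, 0.043, -0.007]
contact_force: [-1.8, -0.4, 4.6]
opening: 0.002
finger_force: 2.3
```

```bash
python3 -c "
from h import *
rep(); s=snap('scene','sc3'); cv2.imwrite('pics/c3.png',cv2.resize(s['frame'][80:260,150:390,::-1],None,fx=3.3,fy=3.3))"
```

```text
t 9.9 rim x y z mm -5.2 66.4 -14.5 F [-1.84 -0.35  4.61] op 0.0022684632352085584
tool axes in rim [[0.996, 0.0, 0.086], [0.0, -1.0, 0.003], [0.086, -0.003, -0.996]] q [-0.21  0.79 -0.05  2.16  0.29  0.11 -1.85]
```

View pics/c3.png

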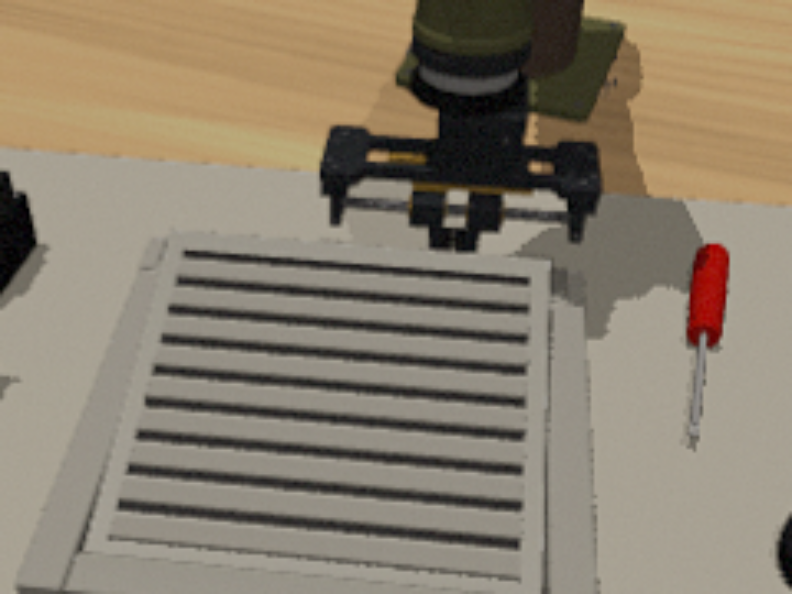

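The cover has sprung ajar: its raised edge runs from about (170,235) to (550,262) in the crop, and the gripper is clear of it. I'll move up and back.

>>> move_arm --pt "-1 0 -8 0 0 0 1" --pt "-3 0 -20 0 0 0 1" --pt "-6 0 -40 0 0 0 1" --pt "-10 0 -65 0 0 0 1" --pt "-15 0 -90 0 0 0 1"

```text
clock: 10.58
tool_pos: [0.4687, 0.0668, 0.1674]
eef_rot: [0.992, 0.122, 0.043, -0.007]
contact_force: [-0.3, 0.2, 0.1]
opening: 0.009
finger_force: 0.0
```

>>> move_arm --pt "-5 0 -35 0 0 0 1" --pt "-10 0 -70 0 0 0 1" --pt "-10 0 -100 0 0 0 1" --pt "-10 0 -100 0 0 0 1" --pt "-10 0 -100 0 0 0 1"

```text
clock: 11.2
tool_pos: [0.4505, 0.0618, 0.2645]
eef_rot: [0.992, 0.122, 0.043, -0.007]
contact_force: [-0.1, 0.2, -0.6]
opening: 0.003
finger_force: 0.0
```

```bash
python3 -c "
from h import *
rep(); s=snap('scene','sc4')"
```

```text
t 11.2 rim x y z mm -46.9 65.8 172.5 F [-0.08  0.22 -0.63] op 0.002772333805727967
tool axes in rim [[0.996, 0.0, 0.087], [-0.0, -1.0, 0.003], [0.087, -0.003, -0.996]] q [-0.06  0.4  -0.25  2.1   0.18  0.57 -1.76]
```

View pics/sc4.png

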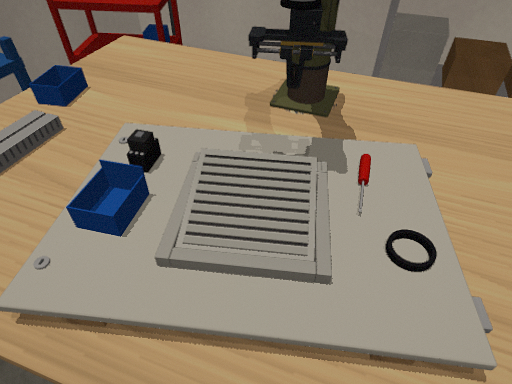

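The cover stands ajar with its raised edge at about (200–320,153). The gripper is well clear at (298,50), and the tools and parts are where they were.

```bash
python3 -c "
from h import *
print(finish_job())"
```

```text
the job is handed in; nothing more can be done
None
```

The filter cover is open and the job is handed in: sliding gently from the rim's left end, the fingertip found the notch about 66 mm left of the middle and pressed the tab until the cover sprang ajar; the arm is clear, and the tools and parts were not moved.

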